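# Lock the open slab clamp through the saw guard's hand window

### The job

The stone slab on the bench saw is held by only one of its two toggle clamps. Reach in through the hand window over the open clamp's raised lever and press the lever with the fingertips, gently and all the way down, so that the clamp locks on the slab, then draw the hand back out. Touch no part of the guard or its window frames, do not grip or lift the lever, and leave the locked clamp, the slab and the things lying about as they are.

Things in the scene. Friction and masses are not known exactly. Their poses are not given: they have to be found in the camera images.
- open_lever (a joint): Lever of the open clamp, the one to press. Radians: 0 is fully down (level, on its stop, locked), larger is higher; starts at 0.40 to 0.55, could be lifted to 0.8. Hinged at the end away from the robot, on a level axis along the saw's y. Friction (0.22 N m) holds it where it is left; 3 to 5 N on the grip moves it, 5 to 8 N in the last 0.06 rad, where the pad meets the slab.
- open_grip (a point): Point on top of that lever's black rubber grip, 22 mm from its free end. The grip is 58 mm long, 20 mm wide, 14 mm thick. Own x runs along the lever from free end to hinge (level when locked), y across it, z out of the grip's top. The hinge is at (+68, 0, -7) mm in this frame.
- shut_lever (a joint): Lever of the other clamp, already locked: 0 is fully down, as it starts; must stay down.
- shut_grip (a point): The same grip point on the locked clamp's lever.
- open_clamp: The open toggle clamp, bolted to the saw table: plain steel, with the lever towards the robot and an arm with a sprung rubber pad reaching over the slab; arm and pad go down with the lever. Origin: underside of its base, 35 mm below the lever's hinge.
- guard: Fixed front guard, not to be touched: dark frame of 18 mm square tube with white sheets, 496 mm wide, 132 mm up its slope. Origin: middle of the frame's outer (upper) face, halfway between its two windows. Own z: out of that face, leaning 25 degrees from vertical towards the robot; x: up the slope, away from the robot; y: to the left. A front skirt and end cheeks close it down to the tray.
- left_window (a point): Centre of the left (+y) hand window in the plane of the guard's outer face; axes as the guard's. Opening 90 mm along y, 96 mm along x (up the slope), frame 18 mm deep. One clamp's lever lies under each window, centred in y; either may be the open one. In this frame a locked grip point is at x = -18, z = -45 mm; a raised one at x = 0 to +9, z = -26 to -20 mm.
- right_window (a point): Centre of the right hand window (-y side), the same size.
- slab: Loose limestone slab to be sawn, 160 x 340 x 20 mm, about 2.4 kg, lying on the saw table behind the guard under both clamps' pads. Origin: centre of its underside.
- offcut: Loose piece of stone, about 70 x 50 x 20 mm, on the saw table beside the slab's right end. Origin: centre of its underside.
- mallet: Loose mallet, 260 mm long, lying on the bench to the right of the saw. Origin: under its middle.
- spanner: Loose steel spanner, 180 mm long, lying on the bench to the left of the saw. Origin: under its middle.
- flagstone: Loose flat stone, about 110 x 90 x 22 mm, on the bench to the left of the saw. Origin: centre of its underside.
- saw: Fixed bench stone saw. Origin: under its water tray, on the bench; x away from the robot, y left. Tray 62 mm high, reaching 250 mm towards the robot and 310 mm to each side; saw table top at z = 85 mm. Beyond the guard a rail on two columns runs along y at x = 150 mm, 285 mm high, with the raised saw head at its left end (y = 130 to 280, x = 40 to 195 mm, up to 335 mm high).

How it is judged:
On the way:
1. a finger presses the open clamp's lever fully down (value of joint open_lever below 0.06 rad and contact force between the fingers and open_lever above 0.5 N), for 0.1 s.
At the end, for the whole second after the job is handed in: Both clamp levers are fully down (within 0.06 rad of their stops), the open clamp's pad presses on the slab, and the slab is at rest within 6 mm of where it lay (value of joint each of open_lever, shut_lever below 0.06 rad and contact force between open_clamp and slab above 0.5 N and distance of slab from where it was at the start of the episode below 0.006 m and linear speed of slab below 0.02 m/s); the robot touches nothing.
It fails at once if the guard or a window frame is touched (contact force between guard and anything else above 0.3 N).
It fails at once if the open clamp's lever is lifted instead of pressed (value of joint open_lever above 0.7 rad).
It fails at once if the lever is gripped or forced (over 40 N) (contact force between the fingers and open_lever above 40 N).
It fails at once if the locked clamp is opened, or the slab is shifted or lifted (value of joint shut_lever above 0.12 rad or distance of slab from where it was at the start of the episode above 0.008 m).
It fails at once if a bystander is moved (distance of any of offcut, mallet, spanner, flagstone from where it was at the start of the episode above 0.015 m).
It also fails if it takes over 35 s, if anything falls off the work surface, if the arm or the gripper's body presses on something with over 40 N, if the wrist force passes 120 N, or if a joint passes its speed limit or range.

### The arm

A 6-joint arm with a two-finger parallel gripper is mounted at the origin on the work surface. World frame = base frame: x ahead of the robot, y to its left, z up, the work surface at z = 0. Lengths are in m, angles in rad, forces in N, time in s.
With the tool pointing down it reaches from about 0.325 to 0.9 m from the base axis. Payload 6.1 kg.
Tool frame: the origin (TCP) lies between the finger pads; the fingertips stand 22 mm ahead of it and the grasp point (between the pads) lies 3 mm ahead of it; x points along the fingers, z is the direction in which the jaws open and shut, and the axes are right-handed (so a half turn about x gives the same grasp; the last joint's range is limited). The gripper opens to 85 mm and grips with 20 to 120 N. Pads are 22 mm wide; open, the fingers measure 114 mm over their backs; the gripper's body (76 mm by 85 mm) begins 54 mm behind the grasp point. The pads swing forward as they close: fully open they stand 13 mm farther back than shut.
Start: joints at [-1.441, 0.22, 1.526, -0, 1.395, -0.126], TCP at [0.158, -0.605, 0.253] pointing down, gripper open.
Joint ranges: [-2.98, 2.98], [-0.91, 2.08], [0.09, 2.57], [-1.24, 4.39], [0.2, 2.65], [-2.68, 2.68]. Speed limits (rad/s): [2.57, 2.57, 3.01, 3.14, 3.14, 3.14].

### API

Orientations are given as a unit quaternion [x, y, z, w].
In Python, from workcell import bot gives the robot as it stands. The module is installed in compiled form; this text tells all that it offers.
- The arm moves only by the tool jog_arm, never from a script. Its argument "motion" is a list that holds one entry, the list of rows, each a list of 5 numbers: the closure, from -1 (fully open) to 1 (shut), then the shift along the tool's x, y, z in m, then the turn about the tool's x in degrees. In form: [[[jaw, x, y, z, twist], ...]]. A call has 1 to 20 rows; each row shifts and turns the pose as measured when the row begins, along the tool's axes as they then stand; what a row does not reach is not made up. A row lasts 1/8 s, in which the tool goes at most 62.5 mm and 10.7 degrees, less where a joint would pass 70% of its speed; a pose out of reach is approached as far as the arm can. A call with a gripper value outside its range is refused whole. The fingers move at their own pace and stop on an object; the grip force is fixed at half the most. Time passes only in rows, so rows that do not move let the fingers close. It gives the time, the measured TCP pose, the force and the opening at its end, in the units of the state.
- bot.sense(): the state, without advancing time (a new reading comes with each control period).
- bot.grab_frame(name): name is "scene" or "side" or "wrist"; returns the picture (480x640x3 uint8, red, green, blue); there is no depth.
- bot.camera_model(name): a dict with "K" (3x3 intrinsics, pixels), "world_to_cam" (4x4, takes a point from world to camera coordinates); the wrist camera has in their place "mount" (4x4, takes a point from camera to tool coordinates, whose origin is the TCP and whose axes are the tool frame's). Camera axes: x right, y up, looking along -z (the intrinsics and any distortion apply to the point x, -y, -z); pixel columns grow to the right and rows downward; lengths in m; the calibration is good to about 2 mm. A picture is of the moment at which its call begins: read the wrist's pose just before it. camera_model takes no time and is no camera call.
- bot.hand_in(): hands the job in, once; it reports no verdict.
Trained networks look in the newest picture that a camera, given by its name, has taken for a name from the list of things; names that differ only in an ending like _2 or _b are one class to them, and where a whole thing is asked for, a point or a joint stands for the part that bears it (a point fixed in the world has none). Each returns a list of dicts, best first, with "p" (0 to 1); they miss things now and then, are a little off and sometimes report something else, mostly with a low value. They report only what shows in the picture. A call takes as long as a camera call.
- bot.cut_out(camera, name): "mask" (480x640 bool, what is visible of it) and "extent" ([centre column, centre row, width, height] in pixels, round what is visible of it).
The state is a dict: "t": time; "joint_positions": joint angles; "qvel": joint speeds; "tau": joint torques, N m; "ee_pos": TCP position; "orientation": TCP orientation; "force": force on the tool from outside, world axes, zero at the start; "wrist_torque": the same for the moment, N m; "grip_width": opening from 0.0 (shut) to 1.0 (fully open).
Only numpy, scipy, OpenCV 4.12 (cv2) and the standard library are available. Lean on these libraries where they do the work, as an engineer would, in place of code of your own. Each camera call takes 0.05 s, during which the arm holds its last target.

## Working session

There is one attempt and no reset: what is moved stays moved. The work goes in short steps, Python scripts to look and compute and a tool call to move; the robot and the scene stay as the last step left them, time stands still between calls to the robot, and variables do not carry over. Pictures are saved under pics/ and viewed, and the job is handed in when it is done.

Besides the shell and the picture viewer there is one more tool, called after "Request:" by a JSON object that holds its "fn" and its "kwargs", one argument or row to a line. jog_arm: Moves the arm, as the interface text tells. Its arguments: {"type":"object","properties":{"motion":{"type":"array"}},"required":["motion"]}

```bash
mkdir -p pics; python3 - <<'E'
from workcell import bot
import cv2,numpy as np
s=bot.sense();print(s)
for c in("scene","side","wrist"):
    f=bot.grab_frame(c);cv2.imwrite(f"pics/{c}0.png",f[:,:,::-1]);m=bot.camera_model(c);print(c,{k:np.round(v,4).tolist() if not isinstance(v,str) else v for k,v in m.items()})
for c in("scene","side"):
  for n in("open_lever","shut_lever","open_grip","guard","open_clamp","slab","saw"):
    print(c,n,[(round(d["p"],2),np.round(d["extent"],1).tolist()) for d in bot.cut_out(c,n)])
E
```

```text
{'t': 0.0, 'joint_positions': array([-1.44112315e+00,  2.21249106e-01,  1.52761940e+00, -4.45204700e-06,
        1.39467274e+00, -1.26083602e-01]), 'qvel': array([-0.00024313,  0.00096723,  0.00052749,  0.0005481 ,  0.00180937,
       -0.00070979]), 'tau': array([ 8.50637716e-04, -4.96891379e+01, -3.89404821e+01, -3.14440003e-04,
        1.10391568e-02, -2.24131020e-05]), 'ee_pos': array([ 0.15804305, -0.60411012,  0.25218057]), 'orientation': array([ 0.43263702,  0.56017144, -0.43166668,  0.55919321]), 'force': array([ 0.37776529,  0.32465267, -0.77264023]), 'wrist_torque': array([ 0.01310677, -0.01477605,  0.08173558]), 'grip_width': 0.9991315935068461}
scene {'K': [[442.7497, 0.0, 319.2543], [0.0, 442.7497, 238.1556], [0.0, 0.0, 1.0]], 'world_to_cam': [[0.5705, 0.8213, 0.0057, -0.3226], [-0.6353, 0.4369, 0.6367, 0.2843], [0.5205, -0.3669, 0.7711, -1.7457], [0.0, 0.0, 0.0, 1.0]]}
side {'K': [[506.7722, 0.0, 315.1018], [0.0, 506.7722, 234.7959], [0.0, 0.0, 1.0]], 'world_to_cam': [[-0.9959, -0.0902, 0.0055, 0.5696], [0.0526, -0.5296, 0.8466, -0.1376], [-0.0735, 0.8434, 0.5322, -1.679
[... 199 characters left out ...]
-0.0001, 0.0004, 0.0004], [0.0, 0.0, 0.0, 1.0]]}
scene open_lever [(0.48, [285.9, 262.2, 10.3, 28.9]), (0.24, [345.8, 300.8, 133.6, 86.2])]
scene shut_lever [(0.52, [351.4, 241.3, 16.0, 21.3])]
scene open_grip [(0.69, [284.6, 262.4, 15.2, 31.5])]
scene guard [(0.66, [316.4, 248.8, 173.1, 96.5])]
scene open_clamp [(0.94, [289.6, 271.8, 23.9, 45.2])]
scene slab [(0.83, [346.1, 298.5, 132.4, 89.0])]
scene saw [(0.86, [345.6, 306.4, 272.0, 205.4])]
side open_lever []
side shut_lever []
side open_grip []
side guard [(0.63, [306.6, 233.2, 81.0, 111.7])]
side open_clamp [(0.53, [303.0, 207.7, 48.3, 9.6])]
side slab [(0.63, [251.9, 232.8, 83.1, 59.3])]
side saw [(0.86, [266.6, 233.1, 191.5, 182.5])]
```

```bash
python3 - <<'E'
import cv2
a=cv2.imread("pics/scene0.png");cv2.imwrite("pics/sc_crop.png",cv2.resize(a[190:390,190:470],(784,560),interpolation=cv2.INTER_CUBIC))
a=cv2.imread("pics/side0.png");cv2.imwrite("pics/si_crop.png",cv2.resize(a[130:330,150:400],(750,600),interpolation=cv2.INTER_CUBIC))
E
```

```text
(no output)
```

View pics/scene0.png

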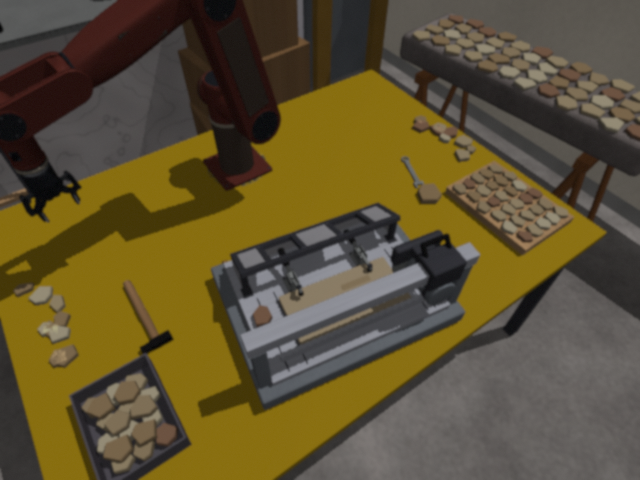

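View pics/side0.png

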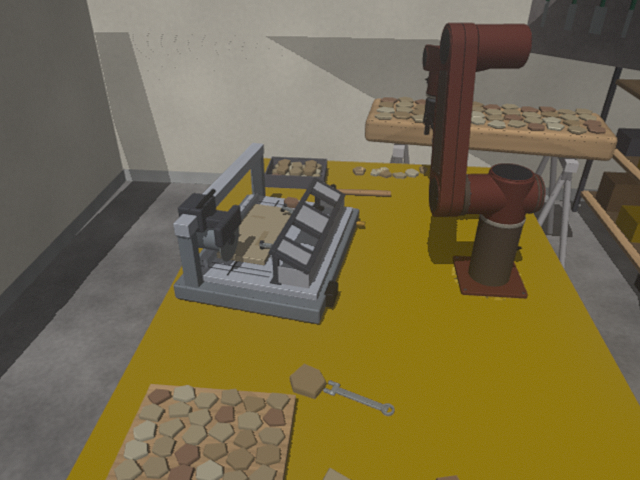

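View pics/wrist0.png

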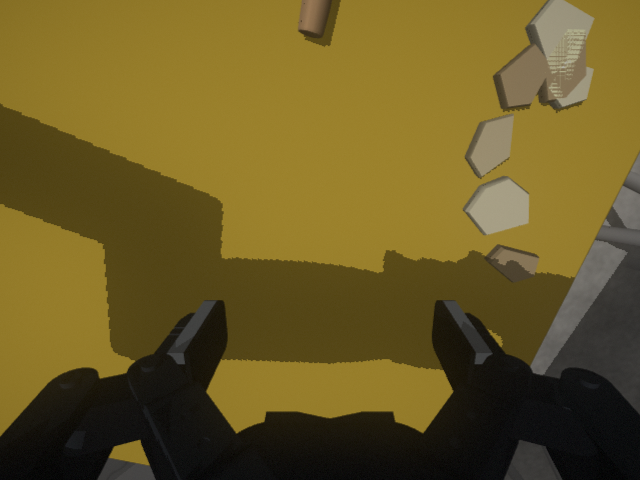

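```bash
sleep 0.1
```

```text
(no output)
```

View crops.

View pics/sc_crop.png

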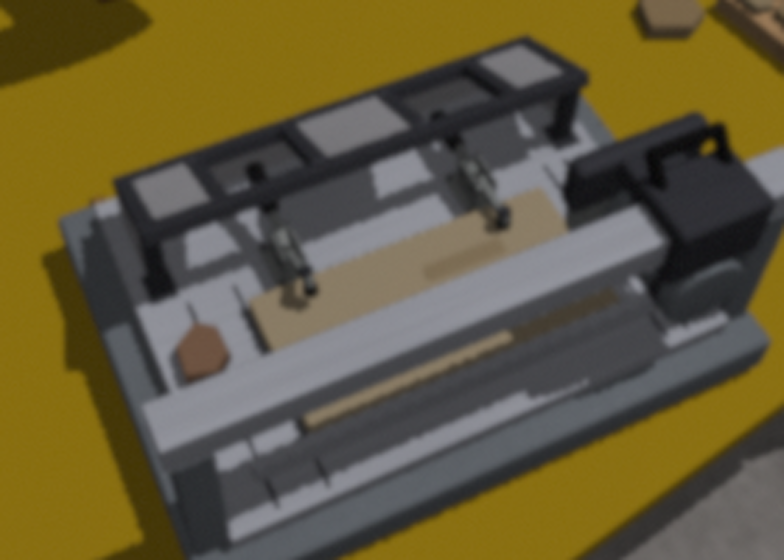

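View pics/si_crop.png

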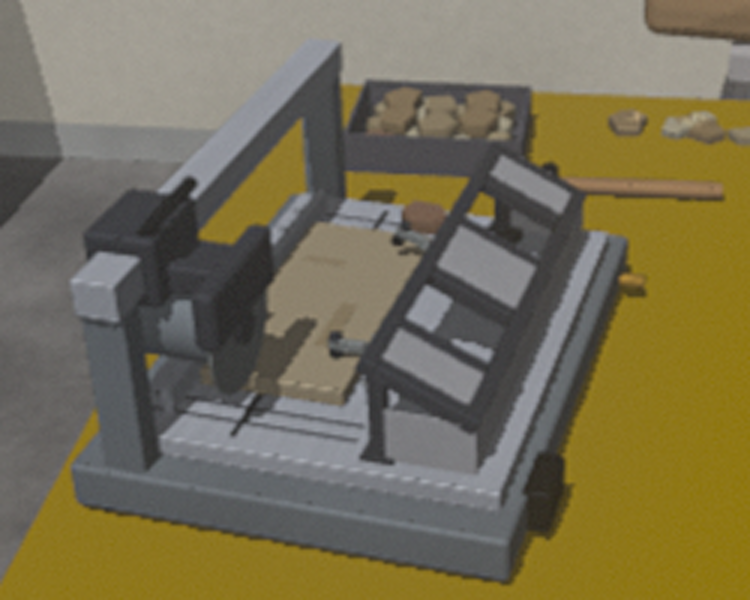

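```bash
cat > h.py <<'E'
from workcell import bot
import numpy as np,cv2
from scipy.spatial.transform import Rotation as R
from scipy.optimize import least_squares
def proj(cm,P,W=None):
    P=np.atleast_2d(P); W=cm["world_to_cam"] if W is None else W
    c=P@W[:3,:3].T+W[:3,3]; c=c*[1,-1,-1]
    u=c@np.array(cm["K"]).T
    return u[:,:2]/u[:,2:]
def wristW(s,cm):
    T=np.eye(4);T[:3,:3]=R.from_quat(s["orientation"]).as_matrix();T[:3,3]=s["ee_pos"]
    return np.linalg.inv(T@np.array(cm["mount"]))
def guardR(yaw):
    # z leans 25deg from vertical toward robot (-x), x up the slope
    return R.from_euler("z",yaw).as_matrix()@R.from_euler("y",-np.radians(25)).as_matrix()
E
python3 - <<'E'
from h import *
C=np.array([[.066,-.248,0],[-.066,-.248,0],[-.066,.248,0],[.066,.248,0]])
sc=np.array([[140,235],[115,183],[530,38],[588,78]])/2.8+190
si=np.array([[493,150],[583,195],[475,408],[367,360]])/3+[150,130]
a,b=bot.camera_model("scene"),bot.camera_model("side")
def f(p):
    P=C@guardR(p[3]).T+p[:3]
    return np.r_[(proj(a,P)-sc).ravel(),(proj(b,P)-si).ravel()]
r=least_squares(f,[.6,0,.2,0]);print(r.x,np.round(r.fun,1))
p=r.x;G=guardR(p[3])
for n,q in dict(gripL=[0,.123,-.023],gripR=[0,-.123,-.023]).items(): print(n,p[:3]+G@q)
print(proj(a,[p[:3]+G@[0,-.123,-.023],p[:3]+G@[0,-.123,0]]))
print(R.from_quat(bot.sense()["orientation"]).as_matrix())
E
```

```text
[ 0.58667593 -0.02942259  0.17098395 -0.16893562] [ 0.   0.7 -1.8 -0.5 -1.5 -0.3  0.  -1.3 -0.6 -3.3  0.8 -0.7  0.9  5.6
 -3.4 -0.7]
gripL [0.61693816 0.09019212 0.15013888]
gripR [ 0.57557739 -0.15230589  0.15013888]
[[278.10623392 256.32335779]
 [276.36183051 249.44247014]]
[[ 2.89299058e-05  9.67464608e-01  2.53006388e-01]
 [-4.52534074e-05  2.53006389e-01 -9.67464607e-01]
 [-9.99999999e-01  1.65392588e-05  5.11005210e-05]]
```

Request:
{"fn": "jog_arm", "kwargs": {
  "motion": [
    [[1,-0.04,0,0,0],[1,-0.04,0,0,0],[1,0,0.047,-0.03,0],[1,0,0.047,-0.03,0],[1,0,0.047,-0.03,0],[1,0,0.047,-0.03,0],[1,0,0.047,-0.03,0],[1,0,0.047,-0.03,0],[1,0,0.047,-0.03,0],[1,0,0.047,-0.03,0],[1,0,0.047,-0.03,0],[1,0,0.047,-0.03,0],[1,0,0,0,8],[1,0,0,0,8],[1,0,0,0,8],[1,0,0,0,0]]
  ]
}}

```text
t: 2.85
ee_pos: [0.5495, -0.1817, 0.3374]
orientation: [0.542, 0.453, -0.541, 0.456]
force: [0.3, -0.9, 0.2]
grip_width: 0.001
```

```bash
cat > look.py <<'E'
import sys
from h import *
s=bot.sense();f=bot.grab_frame("wrist");cv2.imwrite(f"pics/{sys.argv[1]}.png",f[:,:,::-1])
np.savez(f"pics/{sys.argv[1]}.npz",ee_pos=s["ee_pos"],orientation=s["orientation"])
print(s["t"],s["ee_pos"],R.from_quat(s["orientation"]).as_matrix().round(3).tolist(),s["force"],s["grip_width"])
for n in("open_lever","open_grip","right_window","guard"):
    print(n,[(round(d["p"],2),np.round(d["extent"],1).tolist()) for d in bot.cut_out("wrist",n)])
E
python3 look.py w1
```

```text
2.85 [ 0.54952033 -0.18174487  0.3373565 ] [[0.005, 0.985, -0.174], [-0.003, -0.174, -0.985], [-1.0, 0.006, 0.002]] [ 0.34513432 -0.89768835  0.24400685] 0.0012019958260858581
open_lever [(0.95, [274.1, 168.1, 18.8, 102.0]), (0.31, [42.0, 167.7, 39.7, 104.6])]
open_grip [(0.95, [276.3, 166.3, 27.0, 102.4]), (0.25, [41.6, 168.3, 37.9, 105.3])]
right_window [(0.88, [230.1, 193.8, 460.2, 146.1]), (0.69, [611.7, 222.3, 52.9, 195.4])]
guard [(0.83, [229.8, 192.1, 459.7, 142.3]), (0.53, [274.9, 165.8, 23.5, 104.1])]
```

View pics/w1.png

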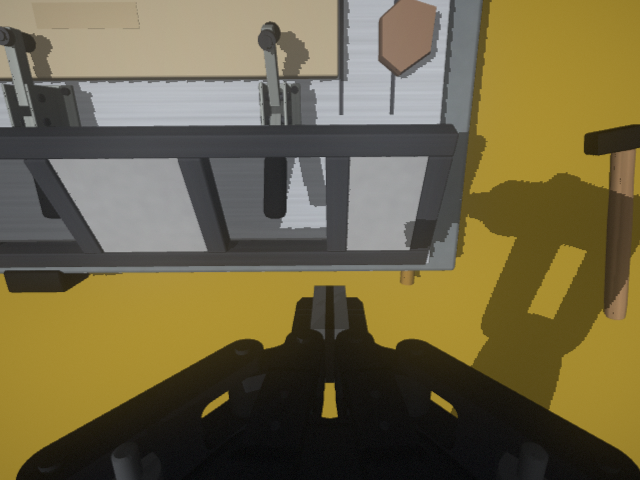

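```bash
python3 - <<'E'
import cv2
a=cv2.imread("pics/w1.png");cv2.imwrite("pics/w1c.png",cv2.resize(a[110:290,170:470],(800,480),interpolation=cv2.INTER_CUBIC))
E
```

```text
(no output)
```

View pics/w1c.png

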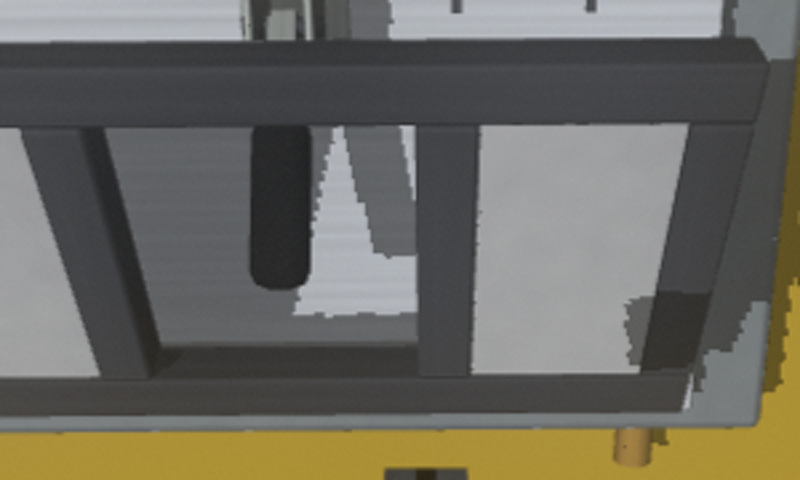

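```bash
cat > fit.py <<'E'
from h import *
import json
cm=bot.camera_model("wrist");d=np.load("pics/w1.npz")
W=wristW(d,cm)
off=np.array([170,110]);k=800/300
px=np.array([[768,64],[682,412],[416,125],[418,376],[82,128],[150,376]])/k+off
def model(p):
    x,y,z,yaw,wc=p
    C=np.array([[.066,-.248,0],[-.066,-.248,0],[.048,wc-.045,0],[-.048,wc-.045,0],[.048,wc+.045,0],[-.048,wc+.045,0]])
    return C@guardR(yaw).T+[x,y,z]
def f(p,wz=1): return np.r_[(proj(cm,model(p),W)-px).ravel(),(p[2]-.1754)/.001*wz]
for wz in(0,1):
    r=least_squares(f,[.587,-.03,.175,-.17,-.12],args=(wz,),x_scale=[.1,.1,.1,.1,.1]);print(r.x.round(4),r.fun.round(1))
p=r.x;G=guardR(p[3]);wc=p[:3]+G@[0,p[4],0]
def grip(th): # grip point & tip of lever: hinge from locked grip
    lock=np.array([-.018,0,-.045])
    # level saw frame
    c,s=np.cos(np.radians(25)),np.sin(np.radians(25))
    L=R.from_euler("y",-np.radians(25)).as_matrix()@lock
    H=L+[.068,0,-.007]
    Rl=R.from_euler("y",th).as_matrix()
    out=[H+Rl@np.array([-.068+a,b,.007]) for a,b in((0,0),(-.022,0),(-.022,-.01),(-.022,.01))]
    return np.array(out)@R.from_euler("z",p[3]).as_matrix().T+wc
print("window",wc)
for th in(0,.4,.475,.55): g=grip(th);print(th,g[:2].round(4).tolist(),((proj(cm,g,W)-off)*k).round(0).tolist())
E
python3 fit.py
```

```text
[ 0.5868 -0.0283  0.1749 -0.1711 -0.1107] [ 0.8 -0.5 -1.1 -0.1 -0.6  0.3 -0.4  0.2  0.3 -0.4  0.8  0.6 -0. ]
[ 0.5869 -0.0281  0.1753 -0.1711 -0.1109] [ 0.8 -0.6 -1.1  0.  -0.5  0.2 -0.3  0.3  0.2 -0.4  0.7  0.7 -0.1]
window [ 0.56803503 -0.13742806  0.17525556]
0 [[0.5707, -0.1379, 0.1269], [0.549, -0.1341, 0.1269]] [[289.0, 227.0], [292.0, 287.0], [320.0, 287.0], [264.0, 288.0]]
0.4 [[0.5787, -0.1393, 0.1528], [0.5587, -0.1358, 0.1614]] [[278.0, 218.0], [277.0, 285.0], [308.0, 285.0], [246.0, 285.0]]
0.475 [[0.5813, -0.1397, 0.1572], [0.562, -0.1364, 0.1673]] [[275.0, 212.0], [274.0, 279.0], [305.0, 279.0], [242.0, 279.0]]
0.55 [[0.5842, -0.1402, 0.1614], [0.5657, -0.137, 0.1729]] [[273.0, 205.0], [270.0, 272.0], [303.0, 271.0], [238.0, 272.0]]
```

```bash
python3 - <<'E'
from h import *
cm=bot.camera_model("wrist");M=np.linalg.inv(np.array(cm["mount"]))
for t in(.022,.01,0,-.01,-.02,-.03,-.04,-.05,-.06):
    print(t,[ proj(cm,[[t,y,0],[t,y,.03]],M).round(0).tolist() for y in(.011,0)])
E
```

```text
0.022 [[[328.0, 281.0], [397.0, 281.0]], [[328.0, 304.0], [395.0, 304.0]]]
0.01 [[[328.0, 294.0], [402.0, 294.0]], [[328.0, 318.0], [401.0, 318.0]]]
0 [[[328.0, 306.0], [407.0, 306.0]], [[328.0, 332.0], [406.0, 332.0]]]
-0.01 [[[328.0, 320.0], [413.0, 320.0]], [[328.0, 347.0], [411.0, 347.0]]]
-0.02 [[[328.0, 337.0], [420.0, 337.0]], [[328.0, 365.0], [418.0, 365.0]]]
-0.03 [[[328.0, 356.0], [428.0, 356.0]], [[328.0, 386.0], [425.0, 386.0]]]
-0.04 [[[328.0, 379.0], [438.0, 379.0]], [[328.0, 411.0], [435.0, 411.0]]]
-0.05 [[[328.0, 407.0], [450.0, 407.0]], [[328.0, 442.0], [446.0, 442.0]]]
-0.06 [[[327.0, 442.0], [465.0, 442.0]], [[327.0, 480.0], [460.0, 480.0]]]
```

Request:
{"fn": "jog_arm", "kwargs": {
  "motion": [
    [[1,0,0.007,-0.023,0],[1,0,0.007,-0.023,0],[1,0.05,0,0,0],[1,0.05,0,0,0],[1,0,0,0,0]]
  ]
}}

```text
t: 3.72
ee_pos: [0.573, -0.1393, 0.237]
orientation: [0.542, 0.452, -0.539, 0.459]
force: [-0.9, 0.1, -0.0]
grip_width: 0.001
```

```bash
python3 look.py w2
```

```text
3.725 [ 0.57304408 -0.13933289  0.23702069] [[0.009, 0.985, -0.17], [-0.004, -0.17, -0.985], [-1.0, 0.009, 0.003]] [-0.89937293  0.05640128 -0.04234634] 0.000655537354129847
open_lever [(0.6, [327.8, 210.9, 31.6, 147.2])]
open_grip [(0.92, [328.8, 210.7, 33.0, 147.6])]
right_window [(0.66, [319.1, 246.7, 638.3, 196.4])]
guard [(0.82, [319.8, 246.8, 639.6, 189.5])]
```

View pics/w2.png

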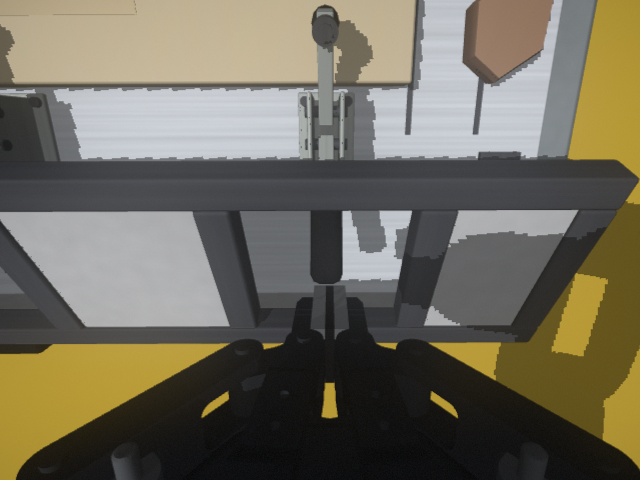

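```bash
python3 - <<'E'
from h import *
s=bot.sense()
T=np.eye(4);T[:3,:3]=R.from_quat(s["orientation"]).as_matrix();T[:3,3]=s["ee_pos"]
for c,n in(("scene","a"),("side","b")):
    f=bot.grab_frame(c)[:,:,::-1].copy();cm=bot.camera_model(c)
    u=proj(cm,[s["ee_pos"]])[0].astype(int)
    x0,y0=u[0]-75,u[1]-75
    crop=cv2.resize(f[y0:y0+130,x0:x0+150],None,fx=5,fy=4.5,interpolation=cv2.INTER_CUBIC)
    for z in(-.045,.045):
      for t in(.022,-.026,-.046,-.066):
        q=(T@[t,0,z,1])[:3];v=proj(cm,[q])[0];v=((v-[x0,y0]+.5)*[5,4.5]).astype(int)
        cv2.circle(crop,tuple(int(i) for i in v),2,(0,255,0) if z>0 else (0,0,255),-1)
    cv2.imwrite(f"pics/v2{n}.png",crop)
E
```

```text
(no output)
```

View pics/v2a.png

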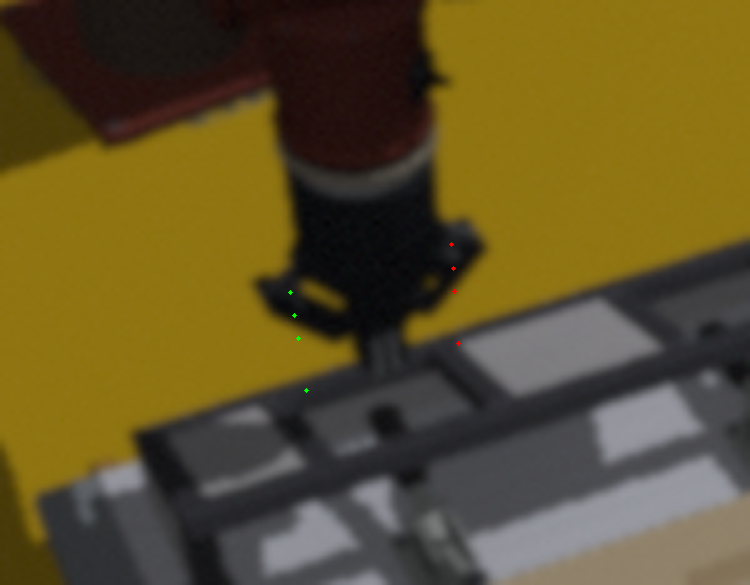

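View pics/v2b.png

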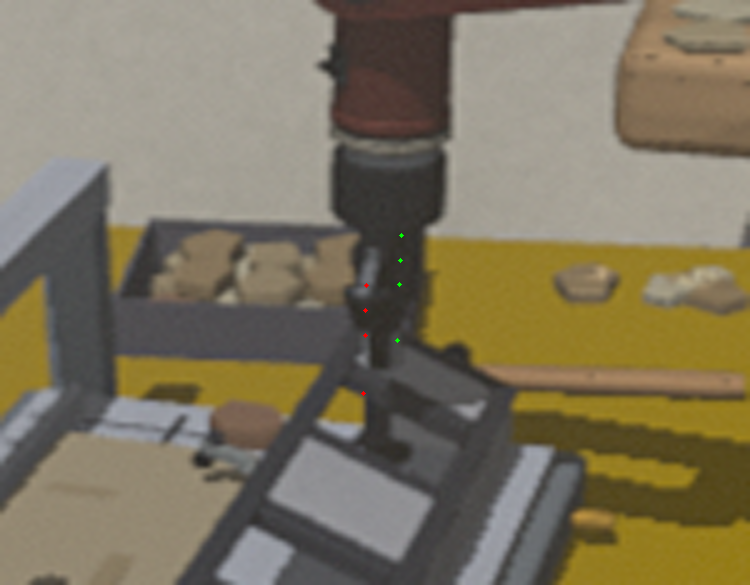

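Request:
{"fn": "jog_arm", "kwargs": {
  "motion": [
    [[1,0.025,0,0,0],[1,0.025,0,0,0],[1,0.003,-0.001,0,0],[1,0.003,-0.001,0,0],[1,0.003,-0.001,0,0]]
  ]
}}

```text
t: 4.7
ee_pos: [0.5783, -0.1425, 0.191]
orientation: [0.546, 0.445, -0.536, 0.466]
force: [-0.4, -0.6, 0.9]
grip_width: 0.0
```

```bash
python3 look.py w3
```

```text
4.7 [ 0.57832212 -0.14245762  0.19095084] [[0.031, 0.985, -0.171], [-0.013, -0.17, -0.985], [-0.999, 0.033, 0.008]] [-0.35191582 -0.64115663  0.90415595] 0.00035223109659283247
open_lever [(0.66, [323.9, 223.6, 37.7, 146.1])]
open_grip [(0.86, [321.1, 223.6, 38.9, 149.0])]
right_window [(0.64, [319.1, 285.4, 638.2, 239.3]), (0.53, [321.2, 223.9, 37.8, 145.1])]
guard [(0.65, [320.0, 286.1, 640.0, 233.7])]
```

View pics/w3.png

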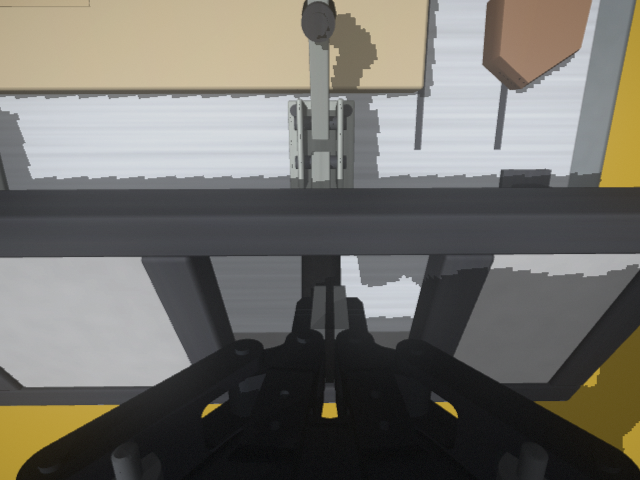

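Request:
{"fn": "jog_arm", "kwargs": {
  "motion": [
    [[1,0,-0.011,-0.003,0],[1,0.01,-0.002,0,0]]
  ]
}}

```text
t: 5.2
ee_pos: [0.5661, -0.1372, 0.181]
orientation: [0.546, 0.444, -0.535, 0.466]
force: [-0.0, -0.1, 2.7]
grip_width: -0.001
```

```bash
python3 -c "
from h import *
s=bot.sense();M=R.from_quat(s['orientation']).as_matrix();print(s['t'],s['ee_pos'],M[:,0],'tip',s['ee_pos']+.022*M[:,0],s['force'],s['wrist_torque'],s['qvel'])"
```

```text
5.2 [ 0.56609016 -0.13715575  0.18095663] [ 0.03195584 -0.01337979 -0.99939972] tip [ 0.56679319 -0.1374501   0.15896984] [-0.00912337 -0.05781964  2.7285375 ] [0.11610217 0.17048059 0.04134877] [-0.00851195  0.06212681  0.10224298 -0.00088844 -0.16952369 -0.00514364]
```

Request:
{"fn": "jog_arm", "kwargs": {
  "motion": [
    [[1,0.006,-0.002,0,0],[1,0.006,-0.002,0,0],[1,0.006,-0.002,0,0]]
  ]
}}

```text
t: 5.58
ee_pos: [0.5601, -0.1362, 0.1615]
orientation: [0.546, 0.444, -0.535, 0.466]
force: [1.0, 0.9, 2.6]
grip_width: 0.002
```

```bash
cat > st.py <<'E'
from h import *
s=bot.sense();M=R.from_quat(s['orientation']).as_matrix();print(s['t'],s['ee_pos'].round(4),M[:,0].round(3),'tip',(s['ee_pos']+.022*M[:,0]).round(4),s['force'].round(1),s['wrist_torque'].round(2))
E
python3 st.py
```

```text
5.575 [ 0.5601 -0.1362  0.1615] [ 0.032 -0.013 -0.999] tip [ 0.5608 -0.1365  0.1395] [1.  0.9 2.6] [ 0.03 -0.07  0.03]
```

Request:
{"fn": "jog_arm", "kwargs": {
  "motion": [
    [[1,0.004,0,0,0],[1,0.004,0,0,0]]
  ]
}}

```text
t: 5.82
ee_pos: [0.5597, -0.1362, 0.1524]
orientation: [0.546, 0.445, -0.536, 0.466]
force: [-2.4, 0.8, 3.9]
grip_width: -0.001
```

```bash
python3 st.py
```

```text
5.825 [ 0.5597 -0.1362  0.1524] [ 0.03  -0.013 -0.999] tip [ 0.5603 -0.1364  0.1304] [-2.4  0.8  3.9] [ 0.11  0.46 -0.04]
```

Request:
{"fn": "jog_arm", "kwargs": {
  "motion": [
    [[1,0.002,0,0,0]]
  ]
}}

```text
t: 5.95
ee_pos: [0.5594, -0.1362, 0.15]
orientation: [0.546, 0.445, -0.536, 0.465]
force: [-3.2, 1.3, 4.2]
grip_width: 0.005
```

Request:
{"fn": "jog_arm", "kwargs": {
  "motion": [
    [[1,0.0015,0,0,0]]
  ]
}}

```text
t: 6.08
ee_pos: [0.5594, -0.1361, 0.1488]
orientation: [0.546, 0.445, -0.536, 0.465]
force: [-6.0, 0.9, 13.1]
grip_width: -0.001
```

Request:
{"fn": "jog_arm", "kwargs": {
  "motion": [
    [[1,0.001,0,0,0]]
  ]
}}

```text
t: 6.2
ee_pos: [0.5594, -0.1362, 0.1488]
orientation: [0.546, 0.446, -0.536, 0.465]
force: [-7.0, 2.1, 12.4]
grip_width: -0.0
```

Request:
{"fn": "jog_arm", "kwargs": {
  "motion": [
    [[1,0.0005,0,0,0],[1,0.0005,0,0,0]]
  ]
}}

```text
t: 6.45
ee_pos: [0.5594, -0.1361, 0.149]
orientation: [0.546, 0.446, -0.536, 0.465]
force: [-4.3, -0.1, 5.8]
grip_width: -0.004
```

```bash
python3 look.py w4
```

```text
6.45 [ 0.55937067 -0.13611679  0.1490099 ] [[0.028, 0.985, -0.17], [-0.013, -0.17, -0.985], [-1.0, 0.03, 0.008]] [-4.25151938 -0.10137941  5.83482391] -0.004455060589697672
open_lever [(0.68, [326.5, 203.6, 45.7, 188.1])]
open_grip [(0.66, [327.8, 201.5, 47.0, 191.2])]
right_window [(0.87, [319.7, 282.1, 639.4, 312.5])]
guard [(0.86, [320.4, 280.8, 639.1, 308.9]), (0.26, [320.0, 220.8, 640.0, 441.7])]
```

View pics/w4.png

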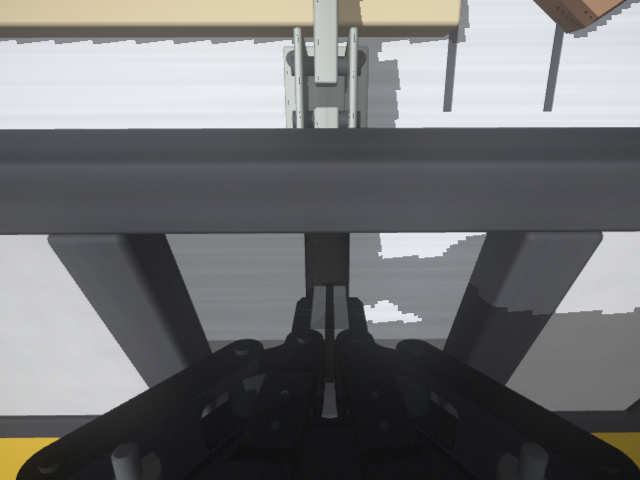

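The fingertips sit on the grip at about (330,290), clear of both window bars, and the descent has stopped at the predicted locked height. I'll press once more to confirm it's on the stop, then withdraw straight up.

Request:
{"fn": "jog_arm", "kwargs": {
  "motion": [
    [[1,0.002,0,0,0],[1,0.002,0,0,0]]
  ]
}}

```text
t: 6.95
ee_pos: [0.5594, -0.1361, 0.1486]
orientation: [0.545, 0.446, -0.536, 0.465]
force: [-9.6, 3.5, 18.6]
grip_width: 0.003
```

Request:
{"fn": "jog_arm", "kwargs": {
  "motion": [
    [[1,-0.01,0,0,0],[1,-0.03,0,0,0],[1,-0.04,0,0,0],[1,-0.05,0,0,0],[1,-0.05,0,0,0],[1,0,0,0,0]]
  ]
}}

```text
t: 7.7
ee_pos: [0.5555, -0.1341, 0.334]
orientation: [0.546, 0.445, -0.535, 0.466]
force: [-0.0, 0.2, 0.4]
grip_width: -0.003
```

```bash
python3 st.py; python3 look.py w5;python3 - <<'E'
from h import *
exec(open("fit.py").read().split("print(\"window\"")[0])
s=bot.sense();W2=wristW(s,cm)
for th in(0,.06,.15,.4): print(th,proj(cm,grip(th),W2).round(0).tolist())
f=bot.grab_frame("scene")[:,:,::-1];cv2.imwrite("pics/sc5.png",cv2.resize(f[190:390,190:470],(784,560),interpolation=cv2.INTER_CUBIC))
E
```

```text
7.7 [ 0.5555 -0.1341  0.334 ] [ 0.031 -0.013 -0.999] tip [ 0.5562 -0.1344  0.312 ] [-0.   0.2  0.4] [ 0.01 -0.01  0.03]
7.7 [ 0.55547295 -0.13406925  0.33397871] [[0.031, 0.985, -0.17], [-0.013, -0.17, -0.985], [-0.999, 0.033, 0.008]] [-0.04498556  0.22369776  0.36920059] -0.002834440581171443
open_lever [(0.86, [328.3, 170.7, 21.2, 98.7])]
open_grip [(0.96, [328.8, 168.8, 19.4, 100.4]), (0.74, [94.7, 172.1, 33.4, 104.4])]
right_window [(0.7, [263.6, 198.9, 527.3, 144.9])]
guard [(0.68, [262.8, 198.2, 525.6, 144.4]), (0.46, [457.6, 40.6, 61.1, 76.7])]
[ 0.5868 -0.0283  0.1749 -0.1711 -0.1107] [ 0.8 -0.5 -1.1 -0.1 -0.6  0.3 -0.4  0.2  0.3 -0.4  0.8  0.6 -0. ]
[ 0.5869 -0.0281  0.1753 -0.1711 -0.1109] [ 0.8 -0.6 -1.1  0.  -0.5  0.2 -0.3  0.3  0.2 -0.4  0.7  0.7 -0.1]
0 [[329.0, 194.0], [329.0, 218.0], [340.0, 218.0], [319.0, 218.0]]
0.06 [[329.0, 195.0], [329.0, 219.0], [340.0, 219.0], [319.0, 219.0]]
0.15 [[330.0, 194.0], [330.0, 219.0], [341.0, 219.0], [318.0, 219.0]]
0.4 [[330.0, 190.0], [330.0, 216.0], [342.0, 216.0], [318.0, 216.0]]
```

View pics/w5.png

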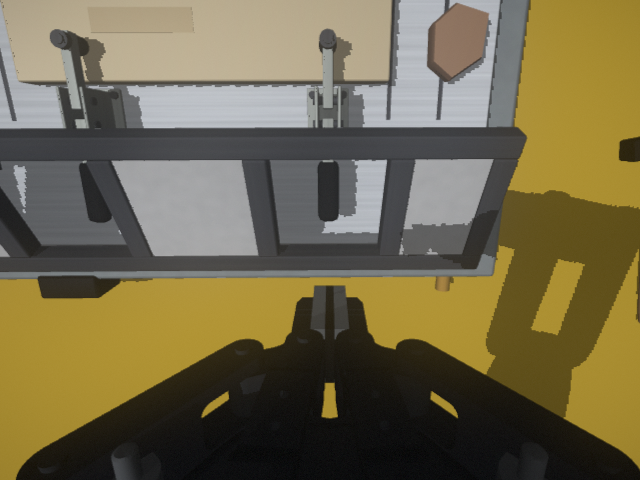

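View pics/sc5.png

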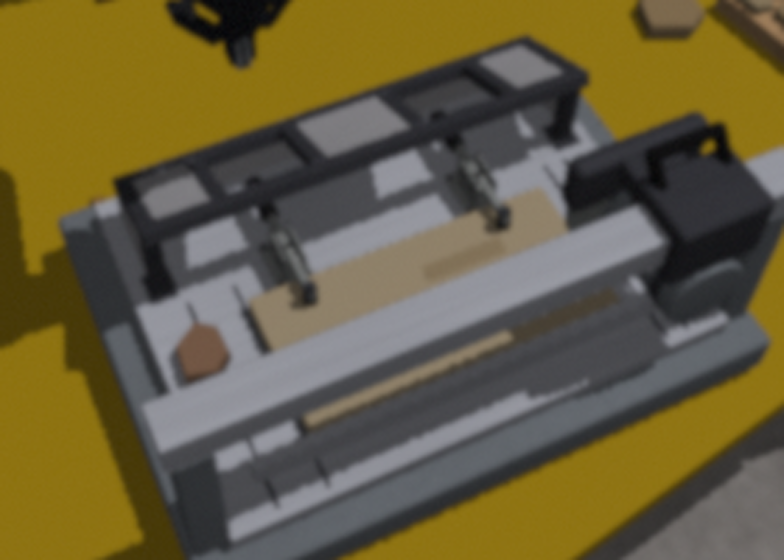

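Both levers now look alike: the grip is 20 px wide (21 predicted when locked, 24 when raised), and the right pad at (328,38) sits on the slab like the left one. The slab and offcut haven't moved.

```bash
python3 -c "
from workcell import bot
print(bot.hand_in())"
```

```text
the job is handed in; nothing more can be done
None
```

I pressed the right-hand clamp's lever, the open one, all the way down with shut fingertips through its window. I then drew the hand straight out and handed the job in at about 8 s.

**What the last checks showed:**
- **Lever at its stop:** the tool stopped descending with the fingertips at z ≈ 0.127 m, which is the computed locked height. The upward reaction rose from 4 to 19 N there, still well under the 40 N limit.
- **After withdrawing:** the wrist view shows the grip about 20 px wide (21 predicted locked, 24 raised). Its end position does not tell locked from raised. In the wrist and scene pictures the pad sits on the slab like the locked clamp's.
- **Slab, offcut and other lever:** they look unmoved in the pictures, though I did not measure them. I did not re-check the mallet, spanner or flagstone, but the hand never went near them.
- **Guard:** I saw no sign of contact in the wrist force or the pictures. Wrist force was about zero at the end.

**What went off plan:** during the descent the tool drifted about 5 mm off course with a tilt of about 2°. I corrected the position before touching the lever; the tilt stayed. I have no direct reading of the lever angle or the pad force.

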